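# Power, arm and hold-to-run on the bench tester

## Robot

A 7-joint arm with a two-finger parallel gripper is mounted at the origin on a cart in front of the work surface, level with it; the furniture and walls round the work are solid. World frame = base frame: x ahead of the robot, y to its left, z up, the work surface at z = 0. Lengths are in mm, angles in rad, forces in N, time in s.
With the tool pointing down it reaches from about 400 to 875 mm from the base axis. Payload 4.4 kg.
Tool frame: the origin (TCP) lies midway between the tips of the shut fingers; the grasp point (between the pads) lies 19 mm behind it; z points along the fingers, y is the direction in which the jaws open and shut (so a half turn about z gives the same grasp; the last joint's range is limited). The gripper opens to 85 mm and grips with 20 to 120 N. Pads are 22 mm wide; open, the fingers measure 114 mm over their backs; the gripper's body (76 mm by 85 mm) begins 54 mm behind the grasp point. The pads swing forward as they close: fully open they stand 13 mm farther back than shut.
Start: joints at [-1.348, 0.628, 0.038, 1.517, -0.027, 0.996, -0.02], TCP at [185.097, 623.103, 231.313] pointing down, gripper open.
Joint ranges: [-3.06, 3.06], [-0.37, 2.12], [-1.25, 1.32], [0.18, 2.47], [-1.1, 4.24], [0.23, 1.98], [-2.94, 2.94]. Speed limits (rad/s): [2.57, 2.57, 3.14, 3.14, 3.14, 3.14, 3.14].

## Interface

Orientations are given as [roll, pitch, yaw] about the fixed x, y, z axes, in that order (R = Rz(yaw) Ry(pitch) Rx(roll)).
In Python, from cell import * gives the robot as it stands. The module is installed in compiled form; this text tells all that it offers.
- The arm moves only by the tool move_arm, never from a script. Its argument "series" is a list of rows, each a list of 2 entries, a list of its own where there are three numbers: the shift along the tool's x, y, z in m, then the turn about the tool's z in rad. In form: [[[x, y, z], yaw], ...]. A call has 1 to 5 rows; each row is the pose to reach, as a shift and turn from the pose measured when the call began, along the tool's axes at that moment; what a row does not reach only later rows make up. A row lasts 1/8 s, in which the tool goes at most 62.5 mm and 10.7 degrees, less where a joint would pass 70% of its speed; a pose out of reach is approached as far as the arm can. A call with a gripper value outside its range is refused whole. "claw" is the opening, from 0 (shut) to 1 (fully open), set as the call begins (left out, the last holds). The fingers move at their own pace and stop on an object; the grip force is fixed at half the most. Time passes only in rows, so rows that repeat a pose let the fingers close. It gives the time, the measured TCP pose, the force and the opening at its end, in the units of the state.
- read_state(): the state, without advancing time (a new reading comes with each control period).
- get_image(name): name is "side" or "top" or "wrist"; returns the picture (384x512x3 uint8, blue, green, red); there is no depth.
- camera_model(name): a dict with "fov_y" (degrees; the focal length in pixels is half the picture's height over the tangent of half this angle, whatever the lens; pixels are square), "cx", "cy" (the principal point, pixels), "k1" (the pictures are not rectified: a ray, as slopes to the right and down, at radius r is drawn at 1 + k1 r^2 times it, then the intrinsics apply), "pose" (4x4, takes a point from camera to world coordinates); the wrist camera has in their place "tool_from_camera" (4x4, takes a point from camera to tool coordinates, whose origin is the TCP and whose axes are the flange's). Camera axes: x right, y down, z forward; pixel columns grow to the right and rows downward; lengths in mm; the calibration is good to about 2 mm. A picture is of the moment at which its call begins: read the wrist's pose just before it. camera_model takes no time and is no camera call.
- finish_job(): hands the job in, once; it reports no verdict.
The state is a dict: "clock": time; "qpos": joint angles; "qd": joint speeds; "tau": joint torques, N m; "eef_pos": TCP position; "tool_rot": TCP orientation; "force": force on the tool from outside, world axes, zero at the start; "torque": the same for the moment, N m; "width": finger opening in mm.
Only numpy, scipy, OpenCV 4.12 (cv2) and the standard library are available. Lean on these libraries where they do the work, as an engineer would, in place of code of your own. Each camera call takes 0.05 s, during which the arm holds its last target. There are 200 camera calls.

## Task

Start the board test at the four grey switch boxes with the closed fingertips: first press down the raised end of the rocker switch until it is fully on, then press the square key fully in so that it stays in, and last press the large mushroom button fully in and keep it pressed - the test runs only while it is held, so the program finishes while still holding it down. Do not press the small round button, do not press the others out of turn, and do not shift or lift the loose things on the bench.

Things in the scene. Friction and masses are not known exactly. Their poses are not given: they have to be found in the camera images.
- rocker_box: fixed grey switch box 92 x 62 x 40 mm (x, y, z), screwed to the bench by two small 4 mm thick ears on its y sides; origin at the centre of its underside, z up, x towards the end with a short round steel socket. It stands on any of four places in a row across the bench, turned up to 0.5 rad either way. Carries a black rocker switch in its top.
- rocker (a joint): rocker switch, rad: 0 = off (starts at 0 to 0.04), 0.30 = fully on, its stop. It tips about the box's y axis, pivot 40 mm above the bench in the middle of the box. The paddle is 56 x 30 mm, a shallow V of two halves: when off, the half towards the socket (+x) slants up and the other lies level; when on, the socket half lies level, its top 46 mm above the bench. Needs about 3 to 4 N at the raised end and stays where it is left
- rocker_press (a point): point on top of the rocker's socket-side (+x) half, 6 mm in from its end, on its centre line: press here to switch on. It is about 52 mm above the bench when off, and goes about 6 mm down to its stop
- square_box: fixed grey switch box 72 x 62 x 40 mm (x, y, z), screwed to the bench by two small 4 mm thick ears on its y sides; origin at the centre of its underside, z up, x towards the end with a short round steel socket. It stands on any of four places in a row across the bench, turned up to 0.5 rad either way. Carries the square key.
- square_key (a joint): square black key, 25 x 25 mm with a flat top, in a square steel frame 43 mm above the bench; m pressed: 0 = out, 0.008 = fully in, its stop. Latching, it has no return spring: moves under about 4 N and stays where it is left
- square_key_top (a point): centre of the square key's top face, 55 mm above the bench when out
- round_box: fixed grey switch box 72 x 62 x 40 mm (x, y, z), screwed to the bench by two small 4 mm thick ears on its y sides; origin at the centre of its underside, z up, x towards the end with a short round steel socket. It stands on any of four places in a row across the bench, turned up to 0.5 rad either way. Carries the small round button.
- round_key (a joint): small round black button, 20 mm across with a flat top 54 mm above the bench, m pressed: 0 = out, 0.008 = fully in; springs back. Not to be pressed
- mushroom_box: fixed grey switch box 72 x 62 x 40 mm (x, y, z), screwed to the bench by two small 4 mm thick ears on its y sides; origin at the centre of its underside, z up, x towards the end with a short round steel socket. It stands on any of four places in a row across the bench, turned up to 0.5 rad either way. Carries the mushroom button.
- mushroom (a joint): large black mushroom button, head 42 mm across on a steel stem; m pressed: 0 = out, 0.008 = fully in, its stop. Springs back: 2 N to start it, 5.2 N to keep it fully in
- mushroom_top (a point): centre of the mushroom button's top, 68 mm above the bench when out
- heat_sink_mid (a point): centre of a loose dark finned heat sink, 25 x 40 x 22 mm high, on the bench: a bystander
- transformer_mid (a point): centre of a loose small transformer, 52 x 42 x 36 mm high, on the bench: a bystander
- flux_jar_mid (a point): centre of a loose round jar with a green lid, 42 mm across, 37 mm high, on the bench: a bystander
- relay_carton_mid (a point): centre of a loose small carton, 45 x 74 x 50 mm high, on the bench: a bystander
Not all that is in view belongs to the job. What is shaped like the square_box but purple is not meant. Leave any red look-alike of the mushroom_box alone.

How it is judged:
By the outcome, as a careful person would: the job done as asked, in the order asked, and still so for the second after the job is handed in, while the arm keeps its last pose, push and grip.
It also fails if it takes over 40 s, if anything falls off the work surface, if the arm or the gripper's body presses on something with over 40 N, if the wrist force passes 120 N, or if a joint passes its speed limit or range.

## Working session

There is one attempt and no reset: what is moved stays moved. The work goes in short steps, Python scripts to look and compute and a tool call to move; the robot and the scene stay as the last step left them, time stands still between calls to the robot, and variables do not carry over. Pictures are saved under pics/ and viewed, about 8 in all and at most 12, crops included, and the job is handed in when it is done.

Besides the shell and the picture viewer there is one more tool, called after "Request:" as a command line: name --argument value ..., lists and objects as JSON in quotes. move_arm: Moves the arm, as the interface text tells. Its arguments: {"type":"object","properties":{"series":{"type":"array"},"claw":{"type":"number"}},"required":["series"]}

```bash
mkdir -p pics
cat > h.py <<'E'
from cell import *
import numpy as np, cv2
from scipy.spatial.transform import Rotation as R
def campose(n, st=None):
    m=camera_model(n)
    if n!="wrist": return m, np.array(m["pose"])
    T=np.eye(4); T[:3,:3]=R.from_euler("xyz",st["tool_rot"]).as_matrix(); T[:3,3]=st["eef_pos"]
    return m, T@np.array(m["tool_from_camera"])
def ray(n,u,v,z,st=None):
    m,P=campose(n,st); f=192/np.tan(np.radians(m["fov_y"]/2))
    K=np.array([[f,0,m["cx"]],[0,f,m["cy"]],[0,0,1.]])
    p=cv2.undistortPoints(np.array([[[u,v]]],float),K,np.array([m["k1"],0,0,0.]))[0,0]
    d=P[:3,:3]@[p[0],p[1],1]; o=P[:3,3]
    return (o+d*(z-o[2])/d[2]).round(1)
def togo(st,p,yaw=0):
    return (R.from_euler("xyz",st["tool_rot"]).inv().apply(np.array(p)-st["eef_pos"])/1000).round(4)
E
python3 - <<'E'
from h import *
st=read_state(); print(st)
for n in("top","side","wrist"):
    m=camera_model(n); print(n,m)
    im=get_image(n); cv2.imwrite(f"pics/{n}0.png",im)
t=cv2.imread("pics/top0.png"); cv2.imwrite("pics/top0b.png",cv2.resize(t,(800,600),interpolation=cv2.INTER_CUBIC))
E
```

```text
{'clock': 0.0, 'qpos': array([-1.34781027,  0.62935515,  0.03841709,  1.5183576 , -0.02700869,
        0.99626879, -0.02002372]), 'qd': array([ 1.02624777e-03, -2.46762647e-04, -2.05382196e-03,  4.27433636e-04,
        3.07801775e-05,  1.73462739e-04, -1.01494963e-03]), 'tau': array([-5.57457024e-04, -5.63373113e+01,  1.22581277e+00, -1.93436712e+01,
        1.07952111e-02,  1.02680898e-02, -4.01196175e-06]), 'eef_pos': array([184.89426475, 622.51162725, 230.38608873]), 'tool_rot': array([-3.13972083e+00,  2.94808628e-06,  2.85279849e+00]), 'force': array([-0.78683062,  0.32195591, -0.46871785]), 'torque': array([ 0.03448057, -0.01832126, -0.01875982]), 'width': 85.1137698338503}
top {'fov_y': 45.63981129656758, 'cx': 243.11961950501896, 'cy': 185.4293506422241, 'k1': 0.06292906342160898, 'pose': array([[-1.60447018e-02, -9.84982628e-01,  1.71906342e-01,
         3.49189606e+02],
       [-9.99871101e-01,  1.59073219e-02, -2.17675444e-03,
         1.16832604e+01],
       [-5.90504214e-04, -1.71919109e-01, -9.85110893e-01,
         1.21218122e+03],
       [ 0.00000000e+00,  0.00000000e
[... 292 characters left out ...]
45e-01,  7.67458204e-01,
        -9.63145595e+02],
       [ 4.20860101e-03, -8.65659426e-01, -5.00615667e-01,
         6.92099101e+02],
       [ 0.00000000e+00,  0.00000000e+00,  0.00000000e+00,
         1.00000000e+00]])}
wrist {'fov_y': 60.46332510908753, 'cx': 262.05033602719186, 'cy': 190.35559325384517, 'k1': -0.026177106931596743, 'tool_from_camera': array([[ 2.77153498e-04, -9.54372113e-01, -2.98619815e-01,
         7.63395865e+01],
       [ 9.99999806e-01,  9.80410941e-05,  6.14780900e-04,
         1.48480477e+00],
       [-5.57452733e-04, -2.98619927e-01,  9.54371955e-01,
        -1.42400823e+02],
       [ 0.00000000e+00,  0.00000000e+00,  0.00000000e+00,
         1.00000000e+00]])}
```

View pics/top0b.png

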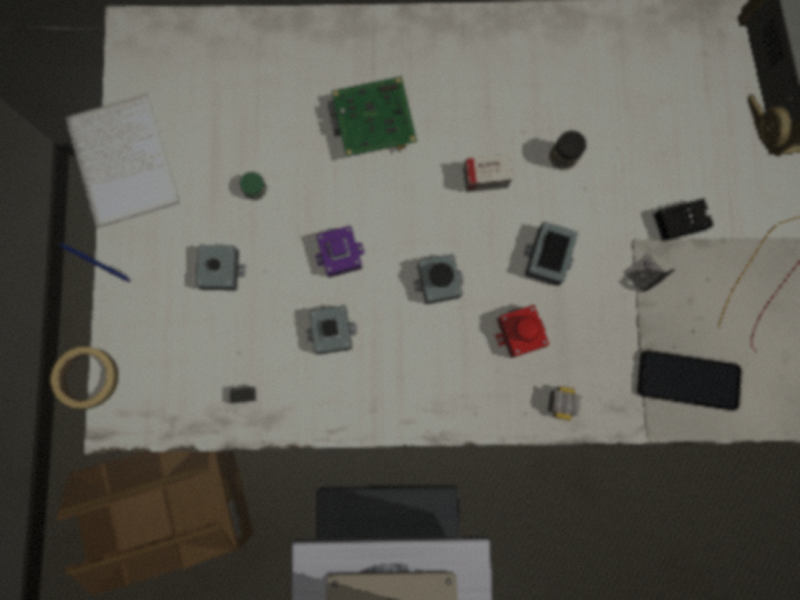

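View pics/side0.png

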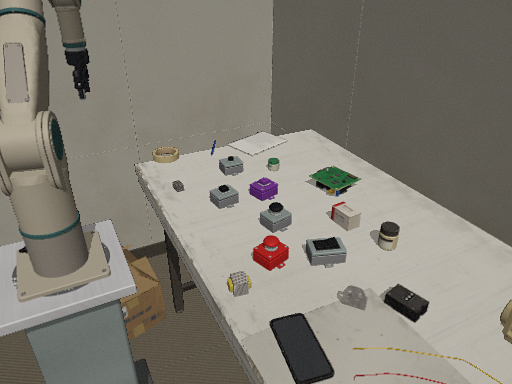

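The top view shows, in 800x600 pixels, the round box at (217,267), square box (330,329), mushroom (440,278) and rocker (552,252). The purple (340,250) and red (523,330) boxes are decoys. The side view agrees.

Run:
```python
from h import *
st=read_state()
for nm,u,v,z in(("round",213,264,54),("square",329,327,55),("mush",441,275,68),("rock",555,251,48)):
    p=ray("top",u/1.5625,v/1.5625,z); print(nm,p,togo(st,[p[0],p[1],230]))
```

```text
round [599.  284.4  54. ] [-0.4932 -0.2063  0.0009]
square [490.7  93.1  55. ] [-0.4439 -0.4206  0.0012]
mush [571.7 -91.1  68. ] [-0.574  -0.5741  0.0014]
rock [ 613.1 -283.7   48. ] [-0.6685 -0.7469  0.0017]
```

Request:
move_arm --series '[[[-0.422, -0.315, 0], 0], [[-0.422, -0.315, 0], 0], [[-0.422, -0.315, 0], 0], [[-0.422, -0.315, 0], 0], [[-0.422, -0.315, 0], 0]]' --claw 0

```text
clock: 0.78
eef_pos: [372.7, 370.7, 231.1]
tool_rot: [-3.14, 0.0, 2.853]
force: [0.7, 0.6, -0.3]
width: -0.2
```

Request:
move_arm --series '[[[-0.328, -0.446, 0], 0], [[-0.328, -0.446, 0], 0], [[-0.328, -0.446, 0], 0], [[-0.328, -0.446, 0], 0], [[-0.328, -0.446, 0], 0]]'

```text
clock: 1.4
eef_pos: [478.2, 76.6, 231.6]
tool_rot: [-3.141, 0.0, 2.853]
force: [1.4, 0.8, 0.7]
width: -0.0
```

Request:
move_arm --series '[[[-0.149, -0.203, 0], 0], [[-0.149, -0.203, 0], 0], [[-0.149, -0.203, 0], 0], [[-0.149, -0.203, 0], 0], [[-0.149, -0.203, 0], 0]]'

```text
clock: 2.02
eef_pos: [563.4, -167.1, 231.5]
tool_rot: [-3.137, 0.002, 2.845]
force: [-1.1, 1.0, -0.2]
width: -0.1
```

Run:
```python
from h import *
st=read_state(); print(st["eef_pos"],st["tool_rot"],st["qpos"].round(2))
im=get_image("wrist"); np.save("st1.npy",st,allow_pickle=True); cv2.imwrite("pics/w1.png",im)
cv2.imwrite("pics/w1b.png",cv2.resize(im,(800,600),interpolation=cv2.INTER_CUBIC))
```

```text
[ 563.36810965 -167.11924337  231.50924875] [-3.13699317e+00  1.89347310e-03  2.84460994e+00] [ 0.17  0.54  0.11  1.7  -0.06  0.9   1.57]
```

View pics/w1b.png

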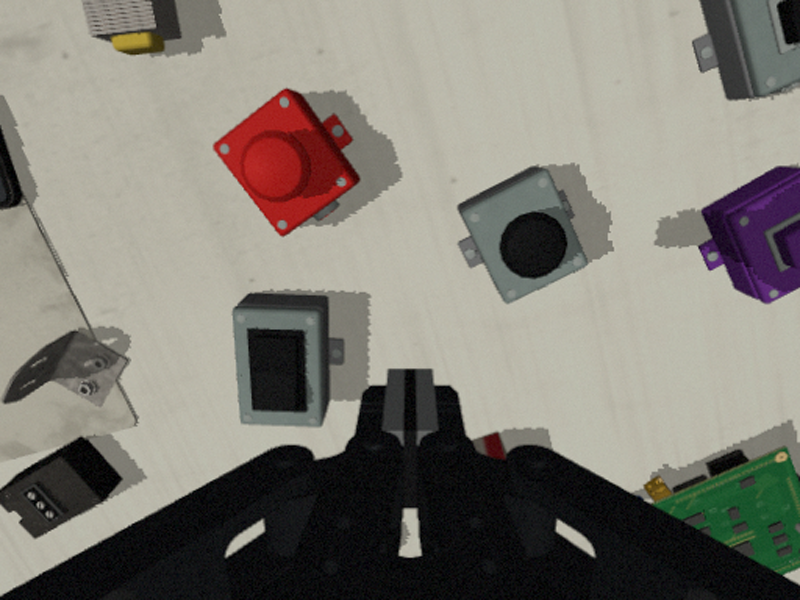

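The wrist view shows the rocker paddle at (278,370), with the near box face (280,300) bare of a socket. The mushroom head is at (533,245). I'll check which end has the rocker's socket in the side view.

Run:
```python
from h import *
s=cv2.imread("pics/side0.png")[225:275,295:355]; 
t=cv2.imread("pics/top0.png")[135:190,325:380]
a=cv2.resize(s,(600,500),interpolation=cv2.INTER_CUBIC)
cv2.imwrite("pics/sc.png",a)
st=np.load("st1.npy",allow_pickle=True).item()
k=.64
pts=[(249,329),(305,330),(305,410),(252,412)]
for z in(46,):
    c=[ray("wrist",u*k,v*k,z,st) for u,v in pts]; print(c,np.mean(c,0))
print("boxtop",[ray("wrist",u*k,v*k,40,st) for u,v in((235,309),(328,312),(325,426),(242,423))])
g=cv2.cvtColor(cv2.imread("pics/w1.png"),cv2.COLOR_BGR2GRAY)
m=np.zeros_like(g); m[128:186,315:368]=255
b=((g<45)&(m>0)).astype(np.uint8); n,l,S,C=cv2.connectedComponentsWithStats(b)
i=1+S[1:,4].argmax(); print(S[i],C[i],ray("wrist",*C[i],68,st), ray("wrist",533*k,245*k,68,st))
```

```text
[array([ 578.8, -285.6,   46. ]), array([ 590.6, -249.1,   46. ]), array([ 648.4, -270.8,   46. ]), array([ 638.9, -308.2,   46. ])] [ 614.175 -278.425   46.   ]
boxtop [array([ 563.9, -291.9,   40. ]), array([ 584.6, -231.3,   40. ]), array([ 668.1, -263.7,   40. ]), array([ 648. , -321.9,   40. ])]
[ 320  136   43   42 1400] [341.04714286 156.30071429] [572.  -90.9  68. ] [572.4 -90.9  68. ]
```

View pics/sc.png

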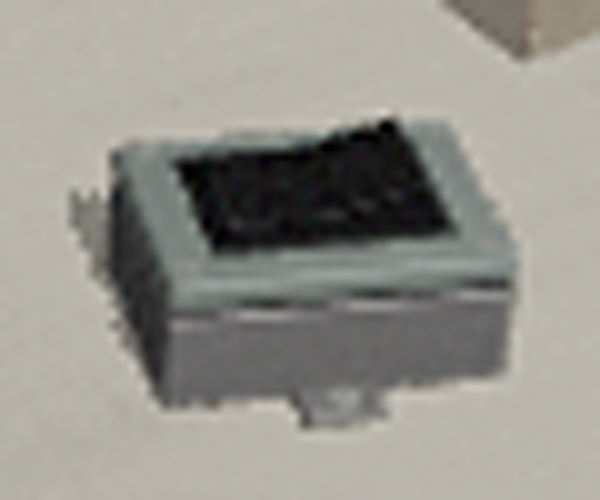

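Raised end is at the right, i.e. the world +x end, which matches the bare near face. The box x axis is at about -0.36 rad and the press point near (636,-285).

```bash
python3 -c "
from h import *
st=read_state(); print(togo(st,[636,-285,90]),togo(st,[636,-285,60]))"
```

```text
[-0.1049 -0.0945  0.1416] [-0.1049 -0.0944  0.1716]
```

Request:
move_arm --series '[[[-0.052, -0.047, 0.0], 0], [[-0.105, -0.094, 0.03], 0], [[-0.105, -0.094, 0.09], 0], [[-0.105, -0.094, 0.14], 0], [[-0.105, -0.094, 0.14], 0]]'

```text
clock: 2.7
eef_pos: [632.3, -280.5, 86.0]
tool_rot: [3.141, -0.012, 2.85]
force: [-0.1, 0.5, -0.6]
width: 0.1
```

Run:
```python
from h import *
st=read_state(); print(st["eef_pos"],st["tool_rot"],st["force"],togo(st,[636,-285,46]))
im=get_image("wrist"); cv2.imwrite("pics/w2.png",im)
s=get_image("side")
cv2.imwrite("pics/w2b.png",np.hstack([im[150:384,130:390],cv2.resize(s[205:283,285:372],(261,234),interpolation=cv2.INTER_CUBIC)]))
```

```text
[ 632.34713771 -280.51002086   86.0338838 ] [ 3.14138236 -0.01222601  2.84966766] [-0.09086843  0.45655144 -0.56118315] [-0.0053 -0.0033  0.04  ]
```

View pics/w2b.png

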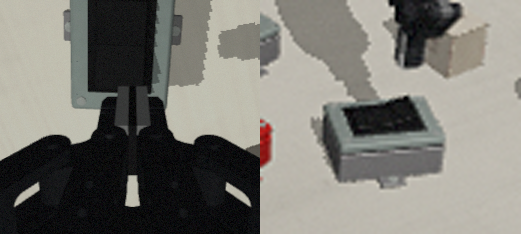

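The left half shows the tip over the raised end, about 10 px right of the paddle's centre line. The right half shows the tip clear above the box. I'll correct and descend.

Request:
move_arm --series '[[[-0.005, -0.0045, 0.005], 0], [[-0.005, -0.0045, 0.018], 0], [[-0.005, -0.0045, 0.028], 0], [[-0.005, -0.0045, 0.035], 0], [[-0.005, -0.0045, 0.038], 0]]'

```text
clock: 3.42
eef_pos: [640.3, -288.6, 54.0]
tool_rot: [-3.14, -0.0, 2.85]
force: [-0.6, 0.1, 0.6]
width: -0.2
```

Request:
move_arm --series '[[[0.0045, 0.002, 0.0], 0], [[0.0045, 0.002, 0.003], 0], [[0.0045, 0.002, 0.006], 0], [[0.0045, 0.002, 0.008], 0], [[0.0045, 0.002, 0.009], 0]]'

```text
clock: 4.05
eef_pos: [637.9, -285.8, 46.0]
tool_rot: [-3.14, 0.003, 2.85]
force: [1.7, -0.3, 10.4]
width: 0.0
```

Request:
move_arm --series '[[[0, 0, 0.0015], 0], [[0, 0, 0.003], 0], [[0, 0, 0.003], 0]]'

```text
clock: 4.42
eef_pos: [638.0, -285.8, 45.8]
tool_rot: [-3.14, 0.003, 2.85]
force: [-3.8, 1.7, 18.8]
width: -0.2
```

Hard stop: 18.8 N with only 0.2 mm more travel. I'll lift off and look from above, then go on to the square key.

Request:
move_arm --series '[[[0, 0, -0.03], 0], [[0, 0, -0.08], 0], [[0, 0, -0.13], 0], [[0, 0, -0.15], 0], [[0, 0, -0.15], 0]]'

```text
clock: 5.05
eef_pos: [637.4, -285.4, 196.6]
tool_rot: [-3.14, 0.003, 2.85]
force: [0.7, 0.2, 0.0]
width: 0.1
```

Run:
```python
from h import *
st=read_state(); print(st["eef_pos"],st["force"],togo(st,[490,93,200]))
s=get_image("side"); cv2.imwrite("pics/s2.png",cv2.resize(s[215:285,285:372],(522,420),interpolation=cv2.INTER_CUBIC))
```

```text
[ 637.41823811 -285.42511815  196.63886679] [0.69848635 0.2401538  0.00703065] [ 0.2501  0.32   -0.0046]
```

View pics/s2.png

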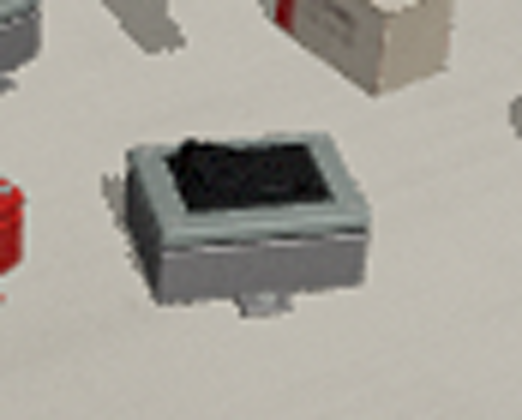

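The rocker is on: the +x half is now level, and the left end at (190,145) stands raised. Next, above the square key.

Request:
move_arm --series '[[[0.25, 0.32, -0.005], 0], [[0.25, 0.32, -0.005], 0], [[0.25, 0.32, -0.005], 0], [[0.25, 0.32, -0.005], 0], [[0.25, 0.32, -0.005], 0]]'

```text
clock: 5.72
eef_pos: [520.9, 7.3, 196.6]
tool_rot: [-3.139, -0.004, 2.85]
force: [1.0, 0.5, -0.4]
width: 0.3
```

Request:
move_arm --series '[[[0.07, 0.085, 0.0], 0], [[0.085, 0.1, 0.0], 0], [[0.085, 0.1, 0.0], 0], [[0.085, 0.1, 0.0], 0]]'

```text
clock: 6.22
eef_pos: [467.1, 127.4, 195.4]
tool_rot: [-3.137, -0.006, 2.851]
force: [1.2, -1.3, -0.9]
width: -0.2
```

Run:
```python
from h import *
st=read_state(); print(st["eef_pos"],st["force"])
np.save("st3.npy",st,allow_pickle=True)
im=get_image("wrist"); cv2.imwrite("pics/w3.png",im)
```

```text
[467.09642612 127.35450892 195.42642659] [ 1.17649961 -1.30558491 -0.88352638]
```

View pics/w3.png

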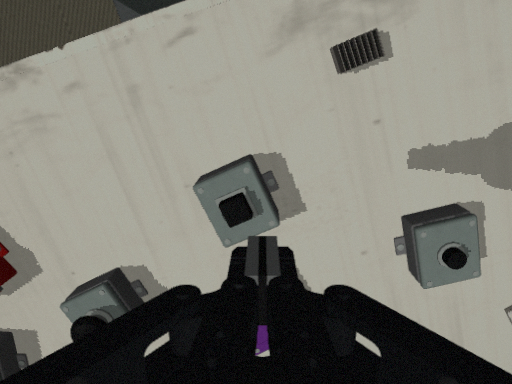

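The square key is at (236,209) in its steel frame. The round button is at (454,258), well clear.

Run:
```python
from h import *
st=np.load("st3.npy",allow_pickle=True).item(); g=cv2.cvtColor(cv2.imread("pics/w3.png"),cv2.COLOR_BGR2GRAY)
b=np.zeros_like(g); b[185:232,212:262]=(g[185:232,212:262]<40)
n,l,S,C=cv2.connectedComponentsWithStats(b); i=1+S[1:,4].argmax()
p=ray("wrist",*C[i],55,st); print(S[i],C[i],p)
now=read_state(); print(now["eef_pos"],togo(now,[p[0],p[1],80]))
```

```text
[219 193  34  34 747] [235.59705489 209.54752343] [488.9  96.6  55. ]
[467.962211   126.17605828 195.72567342] [-0.0292 -0.0217  0.1157]
```

Request:
move_arm --series '[[[-0.029, -0.022, 0.02], 0], [[-0.029, -0.022, 0.07], 0], [[-0.029, -0.022, 0.11], 0], [[-0.029, -0.022, 0.115], 0], [[-0.029, -0.022, 0.115], 0]]'

```text
clock: 6.9
eef_pos: [489.3, 95.1, 81.0]
tool_rot: [-3.136, -0.005, 2.847]
force: [-0.3, 0.1, -0.0]
width: -0.1
```

Run:
```python
from h import *
now=read_state(); print(now["eef_pos"],togo(now,[489.3,95.5,55]))
```

```text
[489.27921653  95.08397499  80.97287076] [-0.      0.0005  0.026 ]
```

Request:
move_arm --series '[[[0, 0, 0.01], 0], [[0, 0, 0.02], 0], [[0, 0, 0.026], 0], [[0, 0, 0.03], 0], [[0, 0, 0.034], 0]]'

```text
clock: 7.52
eef_pos: [489.1, 95.1, 47.0]
tool_rot: [-3.137, -0.005, 2.847]
force: [-1.1, 0.6, 8.7]
width: -0.1
```

Request:
move_arm --series '[[[0, 0, 0.001], 0], [[0, 0, 0.002], 0], [[0, 0, 0.003], 0]]'

```text
clock: 7.9
eef_pos: [489.2, 95.1, 46.7]
tool_rot: [-3.138, -0.004, 2.846]
force: [-6.7, -2.1, 42.6]
width: 0.1
```

The key is at its hard stop (46.7 mm), but the force rose sharply to 42.6 N. I'll back off and go gentler on the mushroom.

Request:
move_arm --series '[[[0, 0, -0.03], 0], [[0, 0, -0.08], 0], [[0, 0, -0.13], 0], [[0, 0, -0.13], 0]]'

```text
clock: 8.4
eef_pos: [492.5, 96.1, 180.0]
tool_rot: [3.141, 0.003, 2.847]
force: [0.2, -1.1, -0.9]
width: -0.1
```

Run:
```python
from h import *
now=read_state(); print(now["eef_pos"],now["force"],togo(now,[572,-91,150]))
im=get_image("wrist"); s=get_image("side")
cv2.imwrite("pics/s4.png",np.hstack([im[150:290,150:350],cv2.resize(s[170:220,195:266],(199,140),interpolation=cv2.INTER_CUBIC)]))
```

```text
[492.50289635  96.06887099 179.97238655] [ 0.1901721  -1.09197988 -0.87230167] [-0.1304 -0.1559  0.0303]
```

View pics/s4.png

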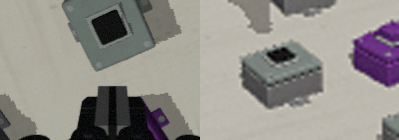

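The square key stays in: the right half shows it nearly level with its frame at (283,53). Next, the mushroom at (572,-91).

Request:
move_arm --series '[[[-0.04, -0.047, 0.0], 0], [[-0.08, -0.094, 0.01], 0], [[-0.12, -0.14, 0.03], 0], [[-0.13, -0.156, 0.03], 0], [[-0.13, -0.156, 0.03], 0]]'

```text
clock: 9.12
eef_pos: [567.5, -92.8, 145.1]
tool_rot: [-3.137, -0.007, 2.844]
force: [-0.5, 0.4, -0.1]
width: -0.2
```

Run:
```python
from h import *
now=read_state(); print(now["eef_pos"],now["force"],togo(now,[572,-91,85]))
```

```text
[567.49385137 -92.75811007 145.06653088] [-0.47287927  0.38050059 -0.07986872] [-0.0042  0.0033  0.06  ]
```

Request:
move_arm --series '[[[-0.003, 0.001, 0.02], 0], [[-0.003, 0.001, 0.05], 0], [[-0.003, 0.001, 0.06], 0], [[-0.003, 0.001, 0.065], 0], [[-0.003, 0.001, 0.065], 0]]'

```text
clock: 9.75
eef_pos: [570.4, -92.1, 80.5]
tool_rot: [-3.138, -0.006, 2.845]
force: [0.2, -0.7, -0.4]
width: -0.0
```

Centred within 2 mm; I'll press to 60 mm and a little more.

Request:
move_arm --series '[[[-0.001, 0.001, 0.008], 0], [[-0.001, 0.001, 0.013], 0], [[-0.001, 0.001, 0.017], 0], [[-0.001, 0.001, 0.02], 0], [[-0.001, 0.001, 0.021], 0]]'

```text
clock: 10.38
eef_pos: [572.0, -91.3, 60.0]
tool_rot: [-3.138, -0.005, 2.845]
force: [-2.0, 1.9, 12.8]
width: 0.5
```

Request:
move_arm --series '[[[0, 0, 0.0005], 0], [[0, 0, 0.0005], 0], [[0, 0, 0.0005], 0]]'

```text
clock: 10.75
eef_pos: [572.0, -91.3, 60.1]
tool_rot: [-3.138, -0.005, 2.845]
force: [-0.3, 0.9, 8.1]
width: -0.4
```

Run:
```python
from h import *
for i in range(8):
    s=get_image("side"); n=read_state(); print(n["clock"],n["eef_pos"].round(1),n["force"].round(1))
cv2.imwrite("pics/s5.png",cv2.resize(s[150:275,190:355],(792,600),interpolation=cv2.INTER_CUBIC))
```

```text
10.8 [572.  -91.3  60.1] [-1.5  0.8  7.2]
10.85 [572.  -91.3  60.1] [-1.7  1.3  8.3]
10.9 [572.  -91.3  60.1] [-1.2  0.8  7.3]
10.95 [572.  -91.3  60.1] [-0.6  1.1  7.7]
11.0 [572.  -91.3  60.1] [-0.7  2.1  7.7]
11.05 [572.  -91.3  60.1] [-1.8  1.7  7.6]
11.1 [572.  -91.3  60.1] [-1.1  0.7  7.5]
11.15 [572.  -91.3  60.1] [-0.7  1.4  7.2]
```

View pics/s5.png

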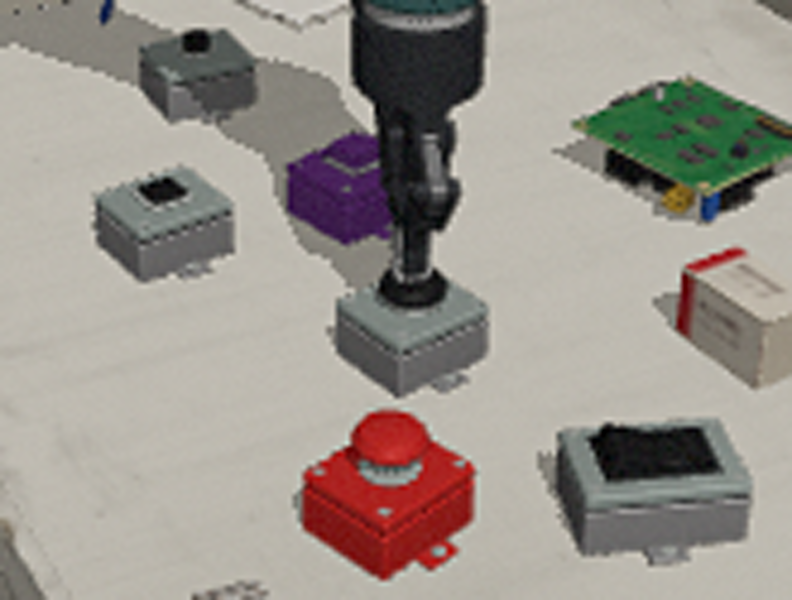

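All as wanted: mushroom held at (412,285), square key in, rocker on, round button still out. I'll add a little push for margin, then hand in.

Request:
move_arm --series '[[[0, 0, 0.001], 0], [[0, 0, 0.0012], 0], [[0, 0, 0.0012], 0], [[0, 0, 0.0012], 0]]'

```text
clock: 11.65
eef_pos: [572.0, -91.3, 60.0]
tool_rot: [-3.138, -0.005, 2.844]
force: [-2.7, 1.0, 11.8]
width: -0.0
```

Run:
```python
from h import *
n=read_state(); print(n["clock"],n["eef_pos"].round(2),n["force"].round(1))
if 6.5<n["force"][2]<35: print(finish_job())
```

```text
11.65 [572.03 -91.33  60.04] [-2.7  1.  11.8]
the job is handed in; nothing more can be done
None
```

I pressed the rocker fully on, then the square key fully in, then the mushroom button. The job was handed in at 11.65 s with the mushroom still held down.

- **Rocker:** it reached its stop at 45.8 mm with 18.8 N. The side picture afterwards shows the socket half lying level.
- **Square key:** it reached its stop at 46.7 mm and stayed in after I lifted off. My last push there was firmer than needed: the fingertips briefly reached 42.6 N. That is well under the 120 N wrist limit. I took the 40 N limit to cover only the arm and gripper body, which touched nothing, but I could not confirm that reading.
- **Mushroom:** it is held at 60.0 mm, its stop, with about 12 N. Holding it fully in needs 5.2 N.
- **Other things:** the last side view shows the round button still out. The purple and red look-alikes were not touched. The carton looks undisturbed, but I did not check the other loose things again; every move between boxes was made well above them.

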